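# Clamp the wax pot in the ratchet clamp

## Task

Clamp the wax pot (the one with the tan lid) in the ratchet clamp so that its lid can be unscrewed. The clamp was left too far closed: flip the blue-balled pawl lever back out of the teeth, turn the orange knob back to open the jaws wide, and stand the pot upright on the plate between the jaws. Then flip the pawl back into the teeth and wind the knob up click by click until the red spring pad is pushed about half-way into its jaw (neither just touching nor right home), and leave the clamp holding it; never tip the pot over and leave the other things where they are.

Things in the scene. Friction and masses are not known exactly. Their poses are not given: they have to be found in the camera images.
- clamp: Ratchet clamp fixed to the counter; grey plate 110 (x) x 300 (y) x 12 mm. Origin: centre of its underside; z up, x about away from the robot, y towards the fixed jaw (inner face at y = 125 mm). Both jaws are 60 mm wide in x, tops 42 mm above the counter. The moving jaw, driven by the knob, closes towards +y. Knob axis at x = 0, y = -65 mm.
- pot_place (a point): Point on the plate's top (12 mm above the counter), clamp x = 0, y = 96 mm, axes as the clamp's: the middle of where the 50 mm pot stands, between the fixed jaw and the red pad when the jaws are wide open.
- knob (a joint): Knob turn, rad: 0 = jaws fully open (stop), grows clockwise from above (closing) to 1.7. Gap, fixed jaw to unpressed pad: 66 mm at 0, 58 at 0.45, 50 at 0.84, 43 at 1.2, 39 at 1.4. Pawl in: turns only forward, 24 clicks a turn; let go, a pressed pad turns it back to the last click passed (0.12 + 0.262 n). Pawl out: turns both ways, 0.02 N m stiff; a pressed pad unwinds it.
- knob_grip (a point): Grip point of the orange knob, on its vertical axis, 82 mm above the counter. Its bar is 60 mm long along this point's x axis (turns with the knob; parallel to the clamp's x at knob = 0.65), 16 mm thick along y, 62 to 94 mm above the counter. Grip across the thickness. Below: a 52 mm hub and a toothed steel wheel 88 mm across, teeth tops 53 mm up.
- pawl (a joint): Tilt of the pawl lever in rad: 0 = pawl in the teeth; about 0.1 as it rides over a tooth; 1.4 = flipped out (stop). It has no spring: it falls to whichever side of about 0.85 it is left, and stays there.
- pawl_ball (a point): Centre of the blue 16 mm ball on the pawl's thumb lever (7 mm stem). It swings in an upright plane at clamp x = -52 mm, radius 45 mm, about a pivot at clamp y = -111 mm, 57 mm above the counter. Pawl in: y = -85 mm, 94 mm up; half-way 102 mm up; out: y = -143 mm, 89 mm up. Push the ball towards -y to free the pawl, towards +y to let it in; 1 N is ample.
- pad (a joint): How far the red spring pad is pressed into the moving jaw, in m: 0 = out, 0.013 = right home. Spring 900 N/m.
- pad_face (a point): Centre of the red pad's face (44 mm wide, 22 mm high), 28 mm above the counter; the face looks to the clamp's +y.
- wax_pot: Round closed pot, tan lid on a white and pale blue body, 50 mm across, 51 mm high, about 0.12 kg. Origin: centre of its underside.
- powder_pot: Bystander: round pot, pale green lid and white body, 55 mm across, 44 mm high. Origin: centre of its underside. Its place may be swapped with the wax pot's.
- dye_bowl: Bystander: pink tint bowl 124 x 144 x 63 mm with a side grip. Origin: underside.
- hair_brush: Bystander: turquoise hair brush 58 x 220 x 26 mm lying on the counter. Origin: underside.
There are look-alikes about, which are no part of the job. What is shaped like the wax_pot but purple or yellow is not meant.

How it is judged:
By the outcome, as a careful person would: the job done as asked, in the order asked, and still so for the second after the job is handed in, with the robot touching nothing.
It also fails if it takes over 72 s, if anything falls off the work surface, if the arm or the gripper's body presses on something with over 40 N, if the wrist force passes 120 N, or if a joint passes its speed limit or range.

## Robot

A 6-joint arm with a two-finger parallel gripper is mounted at the origin on a cart in front of the work surface, level with it; the furniture and walls round the work are solid. World frame = base frame: x ahead of the robot, y to its left, z up, the work surface at z = 0. Lengths are in m, angles in rad, forces in N, time in s.
With the tool pointing down it reaches from about 0.35 to 0.875 m from the base axis. Payload 4.2 kg.
Tool frame: the origin (TCP) lies at the very end of the fingers, on their centre line; the grasp point (between the pads) lies 19 mm behind it; z points along the fingers, y is the line along which they close (so a half turn about z gives the same grasp; the last joint's range is limited). The gripper opens to 87 mm and grips with 3 to 60 N. Pads are 19 mm wide; open, the fingers measure 117 mm over their backs; the gripper's body (75 mm by 190 mm) begins 51 mm behind the grasp point.
Start: joints at [1.477, 0.385, 0.008, 0, -1.194, -0.259], TCP at [0.216, 0.586, 0.223] pointing down, gripper open.
Joint ranges: [-3.14, 3.14], [-1.21, 2.06], [-1.07, 1.41], [-3.16, 2.05], [-2.99, -0.16], [-3.1, 3.1]. Speed limits (rad/s): [2.79, 2.79, 3.14, 3.14, 3.14, 3.14].

## Interface

Orientations are given as a rotation vector (axis times angle).
In Python, from workcell import robot gives the robot as it stands.
- The arm moves only by the tool servo_tool, never from a script. Its argument "steps" is one flat list of numbers, 6 for each row, row after row: the shift along the world's x, y, z in normalised numbers (1 is 100 cm), then the turn, a rotation vector about the world's x, y, z in normalised numbers (1 is pi rad). A call has exactly 10 rows; each row is the pose to reach, as a shift and turn from the pose commanded when the call began; what a row does not reach only later rows make up. A row lasts 1/10 s, in which the tool goes at most 50 mm and 8.59 degrees, less where a joint would pass 70% of its speed; a pose out of reach is approached as far as the arm can. Shift and turn numbers lie between -1 and 1, and a call with a number outside is refused. A call with a gripper value outside its range is refused whole. "gripper" is the finger opening in cm, from 0 to 8.7, set as the call begins (left out, the last holds). The fingers move at their own pace and stop on an object; "newtons" is the grip in N (left out, the last holds). Time passes only in rows, so rows that repeat a pose let the fingers close, or fill a call up. It gives the time, the measured TCP pose, the force, the opening and the grip force at its end, in the units of the state.
- robot.observe(): the state, without advancing time (a new reading comes with each control period).
- robot.read_camera(name): name is "scene" or "top"; returns a dict with "color" (400x640x3 uint8, blue, green, red), "intrinsics" (3x3 intrinsics, pixels), "camera_from_world" (4x4, takes a point from world to camera coordinates). Camera axes: x right, y up, looking along -z (the intrinsics and any distortion apply to the point x, -y, -z); pixel columns grow to the right and rows downward; lengths in m; the calibration is good to about 2 mm. A picture is of the moment at which its call begins. There is no depth.
- robot.close_job(): hands the job in; it is judged then, once.
The state is a dict: "clock": time; "joint_positions": joint angles; "dq": joint speeds; "effort": joint torques, N m; "tool_pos": TCP position; "eef_rot": TCP orientation; "force": force on the tool from outside, world axes, zero at the start; "moment": the same for the moment, N m; "width": finger opening in m; "grip_force": force on a finger pad.
Only numpy, scipy, OpenCV 4.12 (cv2) and the standard library are available. Lean on these libraries where they do the work, as an engineer would, in place of code of your own. Each camera call takes 0.05 s, during which the arm holds its last target. There are 200 camera calls.

## Working session

There is one attempt and no reset: what is moved stays moved. The work goes in short steps, Python scripts to look and compute and a tool call to move; the robot and the scene stay as the last step left them, time stands still between calls to the robot, and variables do not carry over. Pictures are saved under pics/ and viewed, at most 10 in all, crops included, and the job is handed in when it is done.

Besides the shell and the picture viewer there is one more tool, called after "Request:" as name(argument=value, ...) on one line, values as JSON. servo_tool: Moves the arm, as the interface text tells. Its arguments: {"type":"object","properties":{"steps":{"type":"array","items":{"type":"number"}},"gripper":{"type":"number"},"newtons":{"type":"number"}},"required":["steps"]}

```bash
mkdir -p pics; cat > h.py <<'E'
import numpy as np, cv2
from workcell import robot
def shot(n,tag):
    c=robot.read_camera(n); cv2.imwrite(f'pics/{n}_{tag}.png',c['color']); return c
def proj(c,p):
    p=np.atleast_2d(p); T=np.array(c['camera_from_world']); q=p@T[:3,:3].T+T[:3,3]
    q=q*[1,-1,-1]; u=q@np.array(c['intrinsics']).T; return u[:,:2]/u[:,2:]
def ray(c,uv,z):
    T=np.array(c['camera_from_world']);R=T[:3,:3];o=-R.T@T[:3,3]
    d=np.linalg.inv(c['intrinsics'])@[uv[0],uv[1],1]; d=R.T@(d*[1,-1,-1]); return o+d*(z-o[2])/d[2]
def blobs(c,lo,hi,amin=30):
    h=cv2.cvtColor(c['color'],cv2.COLOR_BGR2HSV); m=cv2.inRange(h,np.array(lo),np.array(hi))
    n,l,s,ce=cv2.connectedComponentsWithStats(m)
    return [(s[i,4],ce[i].round(1),s[i,:4]) for i in range(1,n) if s[i,4]>=amin],l
E
python3 - <<'E'
from h import *
a=shot('top','0');b=shot('scene','0');s=robot.observe();print(s['tool_pos'],s['eef_rot'],s['force'])
for n,c in(('top',a),('scene',b)):
    print(n,c.keys(),np.round(c['intrinsics'],1).tolist(),np.round(c['camera_from_world'],3).tolist())
E
```

```text
[0.21578023 0.5860152  0.22159137] [ 3.09090536e+00 -5.51284565e-01 -3.47281880e-04] [ 0.09456765  0.24434455 -0.44940631]
top dict_keys(['color', 'intrinsics', 'camera_from_world']) [[488.6, 0.0, 322.2], [0.0, 488.6, 204.4], [0.0, 0.0, 1.0]] [[-0.0, -1.0, -0.011, -0.235], [0.99, -0.002, 0.141, -0.637], [-0.141, -0.011, 0.99, -1.286], [0.0, 0.0, 0.0, 1.0]]
scene dict_keys(['color', 'intrinsics', 'camera_from_world']) [[375.5, 0.0, 319.3], [0.0, 375.5, 197.5], [0.0, 0.0, 1.0]] [[0.749, -0.662, 0.013, -0.621], [0.503, 0.581, 0.64, -0.243], [-0.431, -0.473, 0.769, -1.076], [0.0, 0.0, 0.0, 1.0]]
```

View pics/top_0.png

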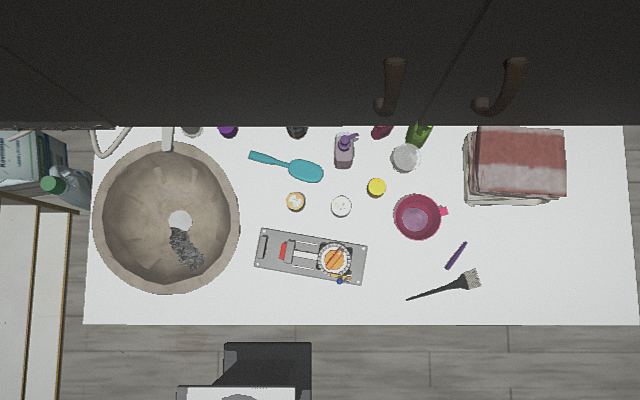

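View pics/scene_0.png

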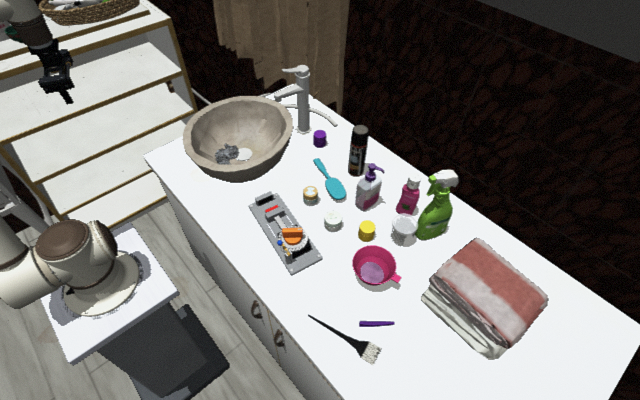

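The top view shows the wax pot with its tan lid at about (295,201), the green-lidded powder pot at (341,206) and the clamp around (310,257). Its knob is at (334,259), and the blue ball is near (340,280). I'll enlarge both views next.

```bash
python3 - <<'E'
from h import *
a=robot.read_camera('top');b=robot.read_camera('scene')
A=cv2.resize(a['color'][185:295,245:375],None,fx=6,fy=5.4,interpolation=cv2.INTER_CUBIC)[:594]
A=cv2.resize(a['color'][190:290,245:375],None,fx=6,fy=6,interpolation=cv2.INTER_CUBIC);cv2.imwrite('pics/ca.png',A[:600])
B=cv2.resize(b['color'][175:275,240:350],None,fx=6,fy=6,interpolation=cv2.INTER_CUBIC);cv2.imwrite('pics/cb.png',B)
# plate: corners via grey mask in top
h=cv2.cvtColor(a['color'],cv2.COLOR_BGR2HSV)
print(a['color'][205,210:350:20].tolist(), a['color'][270,262:365:12].tolist())
m=(h[...,2]<185).astype(np.uint8);m[:, :246]=0;m[:225]=0;m[292:]=0;m[:,372:]=0
n,l,s,ce=cv2.connectedComponentsWithStats(m);i=1+np.argmax(s[1:,4]);print(s[i])
p=np.argwhere(l==i)[:,::-1].astype(np.float32);r=cv2.minAreaRect(p);bx=cv2.boxPoints(r);print(r)
for q in bx: print(q,ray(a,q,.012).round(4))
for nm,lo,hi in(('blue',(105,120,50),(125,255,255)),('orange',(8,120,120),(20,255,255)),('tan',(12,60,120),(25,200,255)),('red',(0,150,100),(6,255,255))):
  for n_,c in(('top',a),('scene',b)):
    for x in blobs(c,lo,hi,6)[0]: 
      if 230<x[1][0]<380 and x[1][1]>150: print(nm,n_,x)
E
```

```text
[[134, 146, 157], [146, 158, 161], [215, 218, 214], [220, 220, 219], [134, 188, 213], [219, 219, 219], [198, 198, 194]] [[218, 218, 216], [171, 170, 169], [167, 170, 168], [165, 162, 161], [157, 159, 156], [205, 214, 214], [237, 230, 219], [167, 169, 175], [161, 162, 162]]
[ 254  227  114   59 3581]
((310.3139953613281, 257.1076354980469), (109.48124694824219, 43.15650939941406), 10.17551040649414)
[252.62227 268.67578] [ 0.4632 -0.0443  0.012 ]
[260.2465  226.19807] [ 0.58   -0.0632  0.012 ]
[368.00574 245.53949] [ 0.5263 -0.3611  0.012 ]
[360.3815 288.0172] [ 0.411  -0.3389  0.012 ]
blue top (np.int32(22), array([339.1, 280.9]), array([337, 279,   5,   5], dtype=int32))
blue scene (np.int32(18), array([279.3, 242.1]), array([277, 240,   5,   5], dtype=int32))
orange top (np.int32(282), array([333.5, 259.3]), array([325, 250,  18,  20], dtype=int32))
orange top (np.int32(9), array([335.7, 275.1]), array([333, 274,   6,   3], dtype=int32))
orange top (np.int32(6), array([348.2, 277. ]), array([347, 276,   3,   3], dtype=int32))
orange scene (np.int32(107), array([290.6, 230.5]), arra
[... 413 characters left out ...]
t32(68), array([309.7, 191.7]), array([303, 186,  14,  11], dtype=int32))
tan scene (np.int32(77), array([291.6, 229.5]), array([282, 227,  20,   6], dtype=int32))
tan scene (np.int32(41), array([365.5, 233.1]), array([359, 229,  16,   9], dtype=int32))
tan scene (np.int32(70), array([292.4, 239.6]), array([284, 237,  17,   6], dtype=int32))
tan scene (np.int32(8), array([283. , 244.8]), array([282, 243,   3,   4], dtype=int32))
tan scene (np.int32(21), array([287. , 251.2]), array([284, 248,   6,   8], dtype=int32))
red top (np.int32(60), array([282.3, 250.4]), array([280, 243,   6,  16], dtype=int32))
red scene (np.int32(27), array([271.4, 208.1]), array([266, 205,  12,   7], dtype=int32))
```

View pics/ca.png

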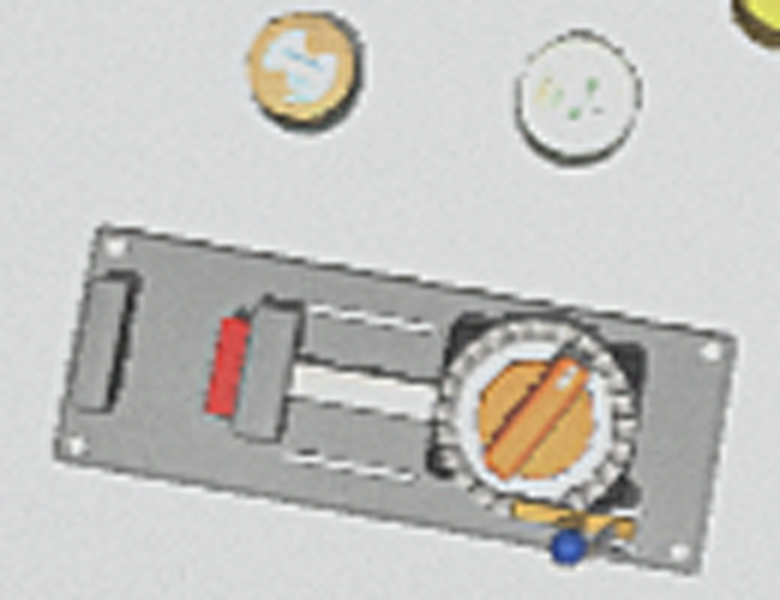

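View pics/cb.png

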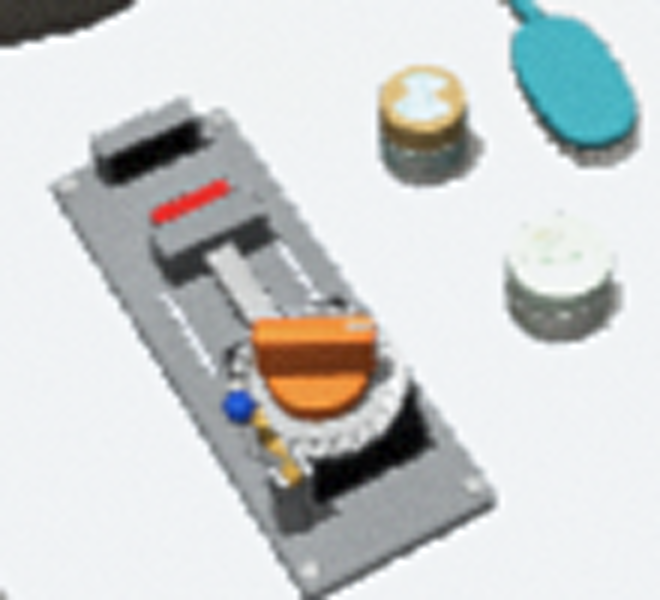

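The crops show the plate corners in the top crop at (100,227), (737,335), (695,573) and (57,460), and the lid centre at (302,66). The knob bar runs from (497,468) to (577,370), and the ball is at (568,546), so the pawl is in.

```bash
cat >> h.py <<'E'
def tri(a,ua,b,ub):
    A=[];y=[]
    for c,u in((a,ua),(b,ub)):
        p=ray(c,u,0);o=ray(c,u,1);d=(o-p)/np.linalg.norm(o-p);P=np.eye(3)-np.outer(d,d);A.append(P);y.append(P@p)
    x=np.linalg.lstsq(np.vstack(A),np.hstack(y),rcond=None)[0]
    return x
E
python3 - <<'E'
from h import *
a=robot.read_camera('top');b=robot.read_camera('scene')
ca=lambda x,y:((x+.5)/6-.5+245,(y+.5)/6-.5+190); cb=lambda x,y:((x+.5)/6-.5+240,(y+.5)/6-.5+175)
W=np.array([ray(a,ca(*q),.012)[:2] for q in((100,227),(737,335),(695,573),(57,460))])
L=np.array([[55,150],[55,-150],[-55,-150],[-55,150]])/1000
def fit(L,W):
    lc,wc=L.mean(0),W.mean(0);U,S,V=np.linalg.svd((L-lc).T@(W-wc));R=V.T@U.T;return R,wc-R@lc
R,t=fit(L,W);yaw=np.arctan2(R[1,0],R[0,0]);print('clamp',t,yaw,np.linalg.det(R),(W-(L@R.T+t)).round(4).tolist())
# scene check w/ visible corners
for q,l in(((225,112),(55,150)),((50,187),(-55,150)),((497,497),(55,-150))):
    w=ray(b,cb(*q),.012)[:2];print('scene corner',w.round(4),(R@(np.array(l)/1000)+t).round(4))
C=lambda x,y,z:np.array([*(R@[x,y]+t),z])
ball=tri(a,(339.1,280.9),b,(279.3,242.1));print('ball',ball,'model',C(-.052,-.085,.094))
print('knob',C(0,-.065,.082),'fromtop',ray(a,ca(537,420),.094))
e0=ray(a,ca(497,468),.094);e1=ray(a,ca(577,370),.094);an=np.arctan2(*(e1-e0)[[1,0]]);print('bar angle world',an,'rel clamp',an-yaw,'knob=',.65-(an-yaw),np.linalg.norm(e1-e0),(e0+e1)/2)
print('potplace',C(0,.096,.012),'out ball',C(-.052,-.143,.089))
lt=ray(a,ca(302,66),.051);ls=ray(b,cb(423,93),.051);print('pot',lt,ls,'pow',ray(a,ca(577,93),.044),ray(b,cb(559,255),.044))
for nm,u,z in(('top red',ca(227,367),.039),):
    p=ray(a,u,z)[:2];print(nm,R.T@(p-t))
E
```

```text
clamp [ 0.49797625 -0.20321398] -0.17168510795244404 1.0000000000000004 [[-0.0012, -0.0012], [0.0001, 0.0009], [0.0007, 0.0025], [0.0004, -0.0022]]
scene corner [ 0.5756 -0.068 ] [ 0.5778 -0.0648]
scene corner [ 0.4694 -0.0482] [ 0.4694 -0.046 ]
scene corner [ 0.5248 -0.3573] [ 0.5265 -0.3604]
ball [ 0.43099724 -0.27895612  0.09930639] model [ 0.43221909 -0.2780805   0.094     ]
knob [ 0.48687146 -0.26725836  0.082     ] fromtop [ 0.48552323 -0.26663164  0.094     ]
bar angle world -0.6895970238366103 rel clamp -0.5179119158841662 knob= 1.1679119158841662 0.05420799173553357 [ 0.48599576 -0.26667078  0.094     ]
potplace [ 0.51437717 -0.10862534  0.012     ] out ball [ 0.4223102 -0.3352278  0.089    ]
pot [ 0.64586361 -0.1615264   0.051     ] [ 0.64834276 -0.15664011  0.051     ] pow [ 0.63432052 -0.285903    0.044     ] [ 0.63315333 -0.28383731  0.044     ]
top red [-0.00015927  0.07627523]
```

The manual's scale: shifts go in shares of 100 cm and turns go in shares of pi rad. Converting my numbers, -83 cm is -0.83, -30 cm is -0.3.

Request:
servo_tool(steps=[0.22, -0.3, 0.03, 0, 0, 0, 0.22, -0.3, 0.03, 0, 0, 0, 0.22, -0.3, 0.03, 0, 0, 0, 0.22, -0.3, 0.03, 0, 0, 0, 0.22, -0.3, 0.03, 0, 0, 0, 0.22, -0.3, 0.03, 0, 0, 0, 0.22, -0.3, 0.03, 0, 0, 0, 0.22, -0.83, 0, 0, 0, 0, 0.22, -0.83, 0, 0, 0, 0, 0.22, -0.83, 0, 0, 0, 0], gripper=0, newtons=20)

```text
clock: 1.3
tool_pos: [0.4257, 0.1534, 0.243]
eef_rot: [-3.093, 0.551, -0.0]
force: [1.2, 0.3, -0.7]
width: 0.015
grip_force: 0.0
```

To row units: -40 cm is -0.4, 1.2 cm is 0.012.

Request:
servo_tool(steps=[0.012, -0.4, -0.03, 0, 0, 0, 0.012, -0.4, -0.03, 0, 0, 0, 0.012, -0.4, -0.03, 0, 0, 0, 0.012, -0.4, -0.03, 0, 0, 0, 0.012, -0.4, -0.03, 0, 0, 0, 0.012, -0.4, -0.03, 0, 0, 0, 0.012, -0.4, -0.03, 0, 0, 0, 0.012, -0.4, -0.03, 0, 0, 0, 0.012, -0.4, -0.1, 0, 0, 0, 0.012, -0.4, -0.11, 0, 0, 0])

```text
clock: 2.3
tool_pos: [0.4364, -0.246, 0.1307]
eef_rot: [-3.091, 0.559, 0.003]
force: [-0.4, 1.0, -1.1]
width: 0.0001
grip_force: 0.0
```

```bash
python3 - <<'E'
from h import *
s=robot.observe();print(s['tool_pos'],s['eef_rot'],s['joint_positions'],s['width'])
b=robot.read_camera('scene');cv2.imwrite('pics/c1.png',cv2.resize(b['color'][150:275,220:350],None,fx=4,fy=4,interpolation=cv2.INTER_CUBIC))
E
```

```text
[ 0.43636209 -0.24600763  0.13065401] [-3.09052255  0.55867529  0.00311808] [-1.89290986e-01  2.68516876e-01 -4.19939827e-01 -1.23810679e-03
 -8.84335767e-01  1.40319468e+00] 8.121069617387665e-05
```

View pics/c1.png

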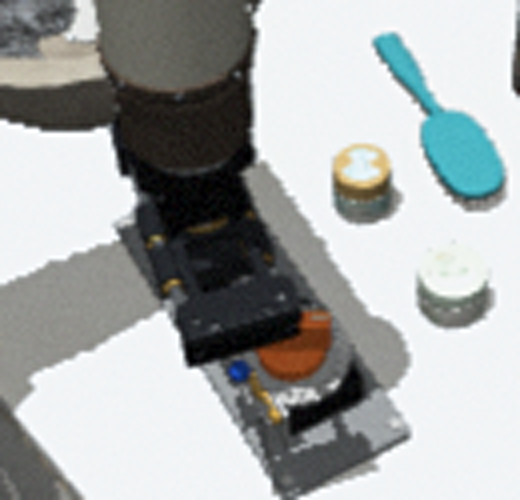

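The closed fingers are hovering just on the +y side of the blue ball, which is at (238,371) in the crop, and clear of the knob. I'll descend and sweep the ball out.

To row units: -7 cm is -0.07, -6 cm is -0.06.

Request:
servo_tool(steps=[0, 0, -0.025, 0, 0, 0, 0, 0, -0.05, 0, 0, 0, -0.002, -0.01, -0.05, 0, 0, 0, -0.003, -0.02, -0.05, 0, 0, 0, -0.005, -0.03, -0.05, 0, 0, 0, -0.007, -0.04, -0.05, 0, 0, 0, -0.009, -0.05, -0.05, 0, 0, 0, -0.01, -0.06, -0.05, 0, 0, 0, -0.012, -0.07, -0.05, 0, 0, 0, -0.012, -0.07, -0.05, 0, 0, 0])

```text
clock: 3.35
tool_pos: [0.4261, -0.3152, 0.0834]
eef_rot: [-3.091, 0.554, -0.001]
force: [0.8, 2.5, 4.0]
width: 0.0006
grip_force: 2.1
```

To row units: 6 cm is 0.06, 5 cm is 0.05, -0.33 rad is -0.105.

Request:
servo_tool(steps=[0, 0.01, 0, 0, 0, 0, 0, 0.01, 0.04, 0, 0, 0, 0, 0.01, 0.06, 0, 0, 0, 0.05, 0.03, 0.06, 0, 0, -0.0318, 0.06, 0.05, 0.06, 0, 0, -0.0637, 0.06, 0.05, 0.06, 0, 0, -0.105, 0.06, 0.05, 0.06, 0, 0, -0.105, 0.06, 0.05, 0.06, 0, 0, -0.105, 0.06, 0.05, 0.06, 0, 0, -0.105, 0.06, 0.05, 0.06, 0, 0, -0.105], gripper=5)

```text
clock: 4.35
tool_pos: [0.4856, -0.2649, 0.143]
eef_rot: [2.96, -1.051, -0.0]
force: [1.1, 0.5, -0.2]
width: 0.0503
grip_force: 0.0
```

```bash
python3 - <<'E'
from h import *
s=robot.observe();print(s['tool_pos'],s['eef_rot'],s['width'])
a=shot('top','p1');b=shot('scene','p1')
u,v=blobs(a,(105,120,50),(125,255,255),5)[0],blobs(b,(105,120,50),(125,255,255),5)[0]
f=lambda l:[x for x in l if 230<x[1][0]<380 and x[1][1]>220]
print(f(u),f(v))
for n,p in(('in',(.43222,-.27808,.094)),('out',(.4223,-.3352,.089))): print(n,proj(a,p),proj(b,p))
E
```

```text
[ 0.48556113 -0.26488966  0.14299896] [ 2.96043609e+00 -1.05109590e+00 -2.30745391e-04] 0.050286696996929385
[] [(np.int32(25), array([289.2, 258.1]), array([287, 256,   6,   5], dtype=int32))]
in [[338.62700657 280.5221459 ]] [[279.72736866 242.67436675]]
out [[360.86554661 284.41020893]] [[289.72235284 258.96230458]]
```

The ball is at the "out" projection, so the pawl is flipped out. Next I'll grip the knob.

To row units: -7.5 cm is -0.075, -6 cm is -0.06.

Request:
servo_tool(steps=[0.001, -0.002, -0.03, 0, 0, 0, 0.001, -0.002, -0.06, 0, 0, 0, 0.001, -0.002, -0.075, 0, 0, 0, 0.001, -0.002, -0.075, 0, 0, 0, 0.001, -0.002, -0.075, 0, 0, 0, 0.001, -0.002, -0.075, 0, 0, 0, 0.001, -0.002, -0.075, 0, 0, 0, 0.001, -0.002, -0.075, 0, 0, 0, 0.001, -0.002, -0.075, 0, 0, 0, 0.001, -0.002, -0.075, 0, 0, 0])

```text
clock: 5.45
tool_pos: [0.487, -0.2666, 0.0683]
eef_rot: [-2.96, 1.052, -0.001]
force: [1.3, 0.4, 0.2]
width: 0.0498
grip_force: 0.0
```

To row units: 0.5 rad is 0.1592.

Request:
servo_tool(steps=[0, 0, 0, 0, 0, 0, 0, 0, 0, 0, 0, 0, 0, 0, 0, 0, 0, 0, 0, 0, 0, 0, 0, 0, 0, 0, 0, 0, 0, 0, 0, 0, 0, 0, 0, 0.0318, 0, 0, 0, 0, 0, 0.0637, 0, 0, 0, 0, 0, 0.0955, 0, 0, 0, 0, 0, 0.1273, 0, 0, 0, 0, 0, 0.1592], gripper=1, newtons=15)

```text
clock: 6.45
tool_pos: [0.4886, -0.2646, 0.068]
eef_rot: [-3.127, 0.281, -0.005]
force: [4.0, 10.2, 0.8]
width: 0.0158
grip_force: 15.0
```

To row units: 0.2 cm is 0.002, 0.15 cm is 0.0015, 0.64 rad is 0.2037.

Request:
servo_tool(steps=[0.001, 0.001, 0, 0, 0, 0.0318, 0.0015, 0.002, 0, 0, 0, 0.0637, 0.0015, 0.002, 0, 0, 0, 0.0955, 0.0015, 0.002, 0, 0, 0, 0.1273, 0.0015, 0.002, 0, 0, 0, 0.1592, 0.0015, 0.002, 0, 0, 0, 0.1846, 0.0015, 0.002, 0, 0, 0, 0.2037, 0.0015, 0.002, 0, 0, 0, 0.2069, 0.0015, 0.002, 0, 0, 0, 0.2069, 0.0015, 0.002, 0, 0, 0, 0.2069])

```text
clock: 7.45
tool_pos: [0.4885, -0.2633, 0.0679]
eef_rot: [-3.055, -0.727, -0.0]
force: [-0.1, 6.1, 1.6]
width: 0.0157
grip_force: 15.0
```

```bash
python3 - <<'E'
from h import *
s=robot.observe();print(s['tool_pos'],s['eef_rot'],s['moment'],s['joint_positions'])
E
```

```text
[ 0.48850079 -0.26327887  0.06793993] [-3.05470586e+00 -7.26753037e-01 -4.26404224e-04] [ 1.66619516e+00 -1.50985910e-01  6.23024648e-04] [-0.20313844  0.42917565 -0.36077941 -0.00225393 -0.78128365  2.24267611]
```

Knob is at about 0, fully open. I'll release it and go to the pot.

To row units: 16 cm is 0.16, 12 cm is 0.12, -0.85 rad is -0.2706.

Request:
servo_tool(steps=[0, 0, 0, 0, 0, 0, 0, 0, 0, 0, 0, 0, 0, 0, 0, 0, 0, 0, 0, 0, 0.04, 0, 0, 0, 0, 0, 0.08, 0, 0, -0.0318, 0.04, 0.03, 0.11, 0, 0, -0.0796, 0.08, 0.06, 0.11, 0, 0, -0.1273, 0.12, 0.08, 0.11, 0, 0, -0.1751, 0.16, 0.105, 0.11, 0, 0, -0.2228, 0.16, 0.105, 0.11, 0, 0, -0.2706], gripper=7)

```text
clock: 8.45
tool_pos: [0.6526, -0.1567, 0.1765]
eef_rot: [3.084, -0.601, 0.002]
force: [0.1, 0.4, -0.9]
width: 0.0697
grip_force: 0.0
```

To row units: -1.36 rad is -0.4329.

Request:
servo_tool(steps=[0, 0, 0, 0, 0, -0.0446, 0, 0, 0, 0, 0, -0.0891, 0, 0, 0, 0, 0, -0.1337, 0, 0, 0, 0, 0, -0.1783, 0, 0, 0, 0, 0, -0.2228, 0, 0, 0, 0, 0, -0.2674, 0, 0, 0, 0, 0, -0.3119, 0, 0, 0, 0, 0, -0.3565, 0, 0, 0, 0, 0, -0.4011, 0, 0, 0, 0, 0, -0.4329])

```text
clock: 9.45
tool_pos: [0.6483, -0.1599, 0.1778]
eef_rot: [2.016, -2.409, -0.0]
force: [0.3, -0.8, -0.2]
width: 0.0701
grip_force: 0.0
```

```bash
cat >> h.py <<'E'
def st():
    s=robot.observe();r=np.array(s['eef_rot']);y=2*np.arctan2(r[1],r[0]);y=(y+np.pi)%(2*np.pi)-np.pi
    print('t',s['clock'],'pos',s['tool_pos'].round(4),'yaw',round(y,3),'F',s['force'].round(1),'w',round(s['width'],4),s['joint_positions'].round(2))
E
python3 - <<'E'
from h import *
st()
b=shot('scene','p2');a=shot('top','p2')
for n,c in (('s',b),('t',a)):
  for x in blobs(c,(12,60,120),(25,200,255),20)[0]:
    if 230<x[1][0]<380 and x[1][1]>150: print(n,x)
print(proj(a,(.647,-.159,.051)),proj(b,(.647,-.159,.051)))
E
```

```text
t 9.45 pos [ 0.6483 -0.1599  0.1778] yaw -1.748 F [ 0.3 -0.8 -0.2] w 0.0701 [-0.    0.49  0.06  0.   -1.14 -0.18]
s (np.int32(20), array([315., 190.]), array([312, 187,   6,   7], dtype=int32))
s (np.int32(96), array([289.9, 231.1]), array([284, 222,  14,  19], dtype=int32))
s (np.int32(48), array([365.3, 233.3]), array([359, 228,  16,  10], dtype=int32))
s (np.int32(49), array([297.3, 237.4]), array([293, 231,   8,  12], dtype=int32))
t (np.int32(280), array([333.5, 259.4]), array([324, 248,  20,  23], dtype=int32))
[[293.98918184 200.17061902]] [[310.23919157 190.69328975]]
```

To row units: -15.6 cm is -0.156, -15 cm is -0.15.

Request:
servo_tool(steps=[0, 0.002, -0.04, 0, 0, 0, 0, 0.002, -0.08, 0, 0, 0, 0, 0.002, -0.11, 0, 0, 0, 0, 0.002, -0.125, 0, 0, 0, 0, 0.002, -0.14, 0, 0, 0, 0, 0.002, -0.15, 0, 0, 0, 0, 0.002, -0.156, 0, 0, 0, 0, 0.002, -0.156, 0, 0, 0, 0, 0.002, -0.156, 0, 0, 0, 0, 0.002, -0.156, 0, 0, 0])

```text
clock: 10.55
tool_pos: [0.6492, -0.1576, 0.0232]
eef_rot: [-2.022, 2.403, -0.002]
force: [-0.6, 0.6, -0.2]
width: 0.0702
grip_force: 0.0
```

To row units: 8 cm is 0.08, 6 cm is 0.06.

Request:
servo_tool(steps=[0, 0, 0, 0, 0, 0, 0, 0, 0, 0, 0, 0, 0, 0, 0, 0, 0, 0, 0, 0, 0, 0, 0, 0, 0, 0, 0, 0, 0, 0, 0, 0, 0, 0, 0, 0, 0, 0, 0, 0, 0, 0, 0, 0, 0.02, 0, 0, 0, 0, 0, 0.06, 0, 0, 0, 0, 0, 0.08, 0, 0, 0], gripper=4.4, newtons=15)

```text
clock: 11.55
tool_pos: [0.6502, -0.1579, 0.1047]
eef_rot: [-2.021, 2.401, -0.006]
force: [1.2, -0.8, 0.0]
width: 0.0493
grip_force: 15.0
```

```bash
python3 - <<'E'
from h import *
st()
b=shot('scene','p3');a=shot('top','p3')
B=cv2.resize(b['color'][130:260,230:370],None,fx=4,fy=4,interpolation=cv2.INTER_CUBIC)
A=cv2.resize(a['color'][180:310,245:385],None,fx=4,fy=4,interpolation=cv2.INTER_CUBIC)[:, :240]
cv2.imwrite('pics/c3.png',np.hstack([B,A]))
E
```

```text
t 11.55 pos [ 0.6502 -0.1579  0.1047] yaw -1.742 F [ 1.2 -0.8  0. ] w 0.0493 [ 0.    0.55 -0.03  0.   -0.99 -0.18]
```

View pics/c3.png

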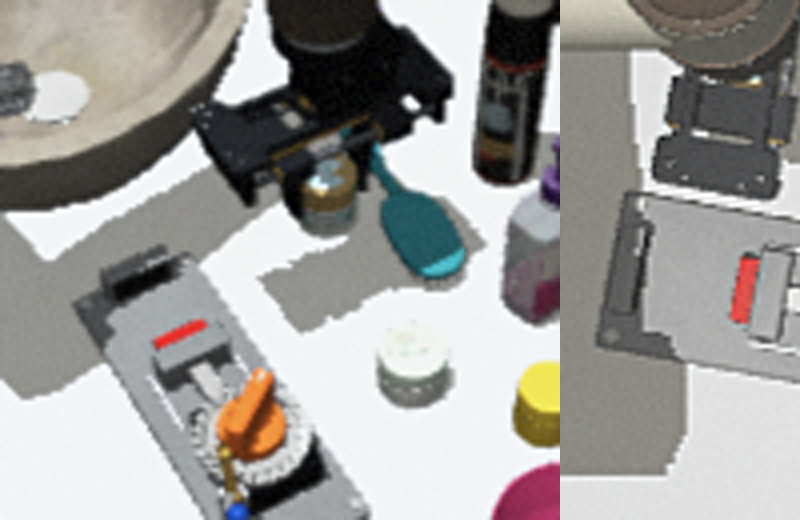

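To row units: -13.5 cm is -0.135, -11 cm is -0.11.

Request:
servo_tool(steps=[-0.03, 0.01, 0, 0, 0, 0, -0.07, 0.025, 0, 0, 0, 0, -0.11, 0.04, 0, 0, 0, 0, -0.135, 0.05, 0, 0, 0, 0, -0.135, 0.05, -0.01, 0, 0, 0, -0.135, 0.05, -0.02, 0, 0, 0, -0.135, 0.05, -0.02, 0, 0, 0, -0.135, 0.05, -0.02, 0, 0, 0, -0.135, 0.05, -0.02, 0, 0, 0, -0.135, 0.05, -0.02, 0, 0, 0])

```text
clock: 12.65
tool_pos: [0.514, -0.1078, 0.082]
eef_rot: [-2.022, 2.404, -0.0]
force: [0.3, 0.3, -1.2]
width: 0.0492
grip_force: 15.0
```

```bash
python3 - <<'E'
from h import *
b=robot.read_camera('scene')
ax=lambda x,y:((x+.5)/4-.5+230,(y+.5)/4-.5+130)
print('p3 lid',ray(b,ax(331,172),.132))
st()
b=shot('scene','p4');a=shot('top','p4')
B=cv2.resize(b['color'][150:250,235:335],None,fx=6,fy=6,interpolation=cv2.INTER_CUBIC)
# overlay: predicted jaw inner face edge top & pot place outline for TCP offset frame
t=np.array([.4995,-.1993]);R=np.array([[.9853,.1708],[-.1708,.9853]])
print('place',R@[0,.096]+t)
pt=lambda p:tuple(int(v) for v in (proj(b,p)[0]-[235,150]+.5)*6-.5)
for l in([(-.03,.125),(.03,.125)],):
  q=[np.array([*(R@np.array(k)+t),.042]) for k in l];cv2.line(B,pt(q[0]),pt(q[1]),(0,255,0),1)
cv2.imwrite('pics/c4.png',B)
E
```

```text
p3 lid [ 0.65578191 -0.15981156  0.132     ]
t 12.7 pos [ 0.5139 -0.1077  0.0821] yaw -1.743 F [ 0.3  0.2 -1.2] w 0.0493 [ 0.1   0.37 -0.42  0.   -0.78 -0.27]
place [ 0.5158968 -0.1047112]
```

View pics/c4.png

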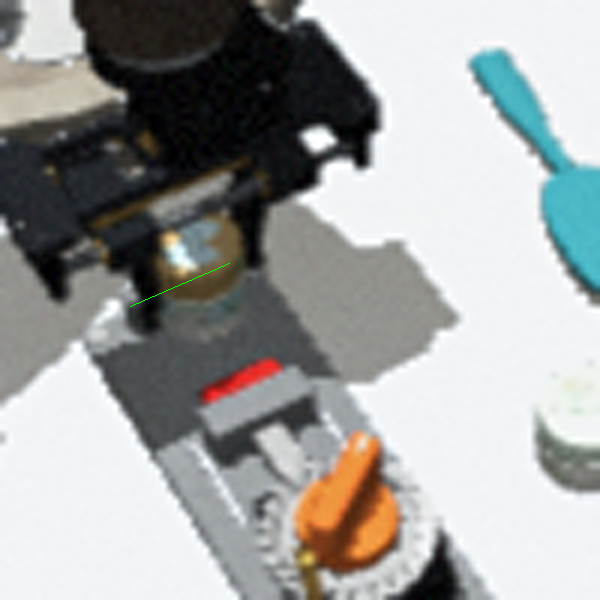

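The pot hangs upright above the plate, with its lid at about (205,255), between the fixed jaw and the red pad at (240,380). I'll lower it.

Request:
servo_tool(steps=[0, 0, -0.01, 0, 0, 0, 0, 0, -0.02, 0, 0, 0, 0, 0, -0.026, 0, 0, 0, 0, 0, -0.032, 0, 0, 0, 0, 0, -0.036, 0, 0, 0, 0, 0, -0.04, 0, 0, 0, 0, 0, -0.043, 0, 0, 0, 0, 0, -0.046, 0, 0, 0, 0, 0, -0.047, 0, 0, 0, 0, 0, -0.047, 0, 0, 0])

```text
clock: 13.8
tool_pos: [0.5135, -0.1076, 0.035]
eef_rot: [2.022, -2.404, -0.0]
force: [0.3, -0.3, -1.1]
width: 0.0491
grip_force: 15.0
```

To row units: -0.2 cm is -0.002, -0.1 cm is -0.001.

Request:
servo_tool(steps=[0, 0, -0.001, 0, 0, 0, 0, 0, -0.002, 0, 0, 0, 0, 0, -0.002, 0, 0, 0, 0, 0, -0.002, 0, 0, 0, 0, 0, -0.002, 0, 0, 0, 0, 0, -0.002, 0, 0, 0, 0, 0, -0.002, 0, 0, 0, 0, 0, -0.002, 0, 0, 0, 0, 0, -0.002, 0, 0, 0, 0, 0, -0.002, 0, 0, 0])

```text
clock: 14.8
tool_pos: [0.5138, -0.1076, 0.034]
eef_rot: [-2.023, 2.403, -0.001]
force: [-1.3, 1.3, 5.6]
width: 0.0491
grip_force: 15.0
```

To row units: 13 cm is 0.13, -9.5 cm is -0.095.

Request:
servo_tool(steps=[0, 0, 0, 0, 0, 0, 0, 0, 0, 0, 0, 0, 0, 0, 0, 0, 0, 0, 0, 0, 0.01, 0, 0, 0, 0, 0, 0.04, 0, 0, 0, 0, 0, 0.08, 0, 0, 0, 0, 0, 0.13, 0, 0, 0, -0.03, -0.04, 0.13, 0, 0, 0, -0.06, -0.08, 0.13, 0, 0, 0, -0.095, -0.12, 0.13, 0, 0, 0], gripper=7)

```text
clock: 15.8
tool_pos: [0.4199, -0.2262, 0.1642]
eef_rot: [-2.023, 2.401, -0.003]
force: [0.8, -1.0, -0.3]
width: 0.0702
grip_force: 0.0
```

Request:
servo_tool(steps=[0, -0.04, 0, 0, 0, 0, 0, -0.08, 0, 0, 0, 0, 0, -0.131, 0, 0, 0, 0, 0, -0.131, 0, 0, 0, 0, 0, -0.131, 0, 0, 0, 0, 0, -0.131, 0, 0, 0, 0, 0, -0.131, -0.03, 0, 0, 0, 0, -0.131, -0.06, 0, 0, 0, 0, -0.131, -0.08, 0, 0, 0, 0, -0.131, -0.08, 0, 0, 0], gripper=0)

```text
clock: 16.8
tool_pos: [0.4189, -0.3537, 0.0807]
eef_rot: [2.023, -2.4, -0.01]
force: [-1.0, -0.2, -0.4]
width: 0.0023
grip_force: 0.0
```

```bash
python3 - <<'E'
from h import *
st()
b=shot('scene','p5')
cv2.imwrite('pics/c5.png',cv2.resize(b['color'][170:280,225:335],None,fx=5,fy=5,interpolation=cv2.INTER_CUBIC))
E
```

```text
t 16.8 pos [ 0.4189 -0.3537  0.0807] yaw -1.741 F [-1.  -0.2 -0.4] w 0.0023 [-0.41  0.41 -0.36 -0.   -0.81  0.24]
```

View pics/c5.png

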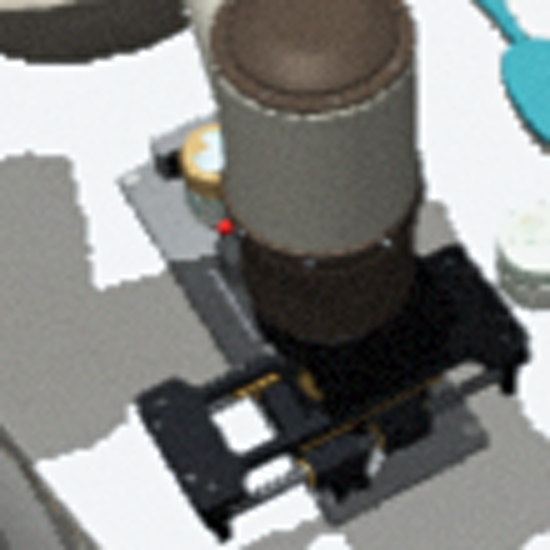

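The pot stands upright between the jaws, with its lid at (205,155), and the fingers are behind the pawl ball. I'll push the pawl in.

To row units: 5.5 cm is 0.055, 5 cm is 0.05.

Request:
servo_tool(steps=[0.001, 0.008, 0.002, 0, 0, 0, 0.003, 0.016, 0.002, 0, 0, 0, 0.004, 0.024, 0.002, 0, 0, 0, 0.005, 0.032, 0.002, 0, 0, 0, 0.007, 0.04, 0.002, 0, 0, 0, 0.008, 0.048, 0.002, 0, 0, 0, 0.009, 0.055, 0.002, 0, 0, 0, 0.009, 0.055, 0.002, 0, 0, 0, 0.008, 0.05, 0.002, 0, 0, 0, 0.007, 0.04, 0.002, 0, 0, 0])

```text
clock: 17.85
tool_pos: [0.4275, -0.3165, 0.085]
eef_rot: [2.023, -2.403, -0.0]
force: [0.8, 0.5, 0.1]
width: 0.0003
grip_force: 0.0
```

To row units: 7 cm is 0.07, 6.2 cm is 0.062, -0.93 rad is -0.296.

Request:
servo_tool(steps=[0, 0, 0.04, 0, 0, 0, 0, 0, 0.07, 0, 0, 0, 0.03, 0.03, 0.07, 0, 0, -0.0318, 0.062, 0.05, 0.07, 0, 0, -0.0637, 0.062, 0.05, 0.07, 0, 0, -0.1082, 0.062, 0.05, 0.07, 0, 0, -0.1528, 0.062, 0.05, 0.07, 0, 0, -0.1974, 0.062, 0.05, 0.07, 0, 0, -0.2419, 0.062, 0.05, 0.07, 0, 0, -0.2865, 0.062, 0.05, 0.07, 0, 0, -0.296], gripper=4)

```text
clock: 18.85
tool_pos: [0.4894, -0.2673, 0.1548]
eef_rot: [0.726, -3.056, -0.0]
force: [-0.6, -0.6, 0.6]
width: 0.0397
grip_force: 0.0
```

```bash
python3 - <<'E'
from h import *
st()
a=shot('top','p6');b=shot('scene','p6')
for c in(a,b): print([x for x in blobs(c,(105,120,50),(125,255,255),4)[0] if 230<x[1][0]<380 and x[1][1]>220])
E
```

```text
t 18.85 pos [ 0.4894 -0.2673  0.1548] yaw -2.675 F [-0.6 -0.6  0.6] w 0.0397 [-0.21  0.33 -0.26  0.   -0.98 -0.9 ]
[(np.int32(21), array([338.8, 280.6]), array([337, 278,   5,   6], dtype=int32))]
[(np.int32(18), array([279.3, 242.1]), array([277, 240,   5,   5], dtype=int32))]
```

The ball is back at its "in" pixels, so the pawl is in. I'll grip the knob and wind it up.

To row units: -8.7 cm is -0.087, -8 cm is -0.08.

Request:
servo_tool(steps=[-0.001, 0.004, -0.03, 0, 0, 0, -0.001, 0.004, -0.06, 0, 0, 0, -0.001, 0.004, -0.08, 0, 0, 0, -0.001, 0.004, -0.087, 0, 0, 0, -0.001, 0.004, -0.087, 0, 0, 0, -0.001, 0.004, -0.087, 0, 0, 0, -0.001, 0.004, -0.087, 0, 0, 0, -0.001, 0.004, -0.087, 0, 0, 0, -0.001, 0.004, -0.087, 0, 0, 0, -0.001, 0.004, -0.087, 0, 0, 0])

```text
clock: 19.95
tool_pos: [0.4887, -0.2623, 0.0685]
eef_rot: [-0.73, 3.055, -0.001]
force: [-0.1, -0.7, -0.5]
width: 0.0399
grip_force: 0.0
```

To row units: -0.4 rad is -0.1273.

Request:
servo_tool(steps=[0, 0, 0, 0, 0, 0, 0, 0, 0, 0, 0, 0, 0, 0, 0, 0, 0, 0, 0, 0, 0, 0, 0, 0, 0, 0, 0, 0, 0, 0, 0, 0, 0, 0, 0, -0.0255, 0, 0, 0, 0, 0, -0.0509, 0, 0, 0, 0, 0, -0.0764, 0, 0, 0, 0, 0, -0.1019, 0, 0, 0, 0, 0, -0.1273], gripper=1, newtons=20)

```text
clock: 20.95
tool_pos: [0.4892, -0.2636, 0.0681]
eef_rot: [-0.104, 3.138, -0.003]
force: [1.1, -8.7, -3.3]
width: 0.0157
grip_force: 20.0
```

To row units: -0.52 rad is -0.1655.

Request:
servo_tool(steps=[0, 0, 0, 0, 0, -0.0191, 0, 0, 0, 0, 0, -0.0382, 0, 0, 0, 0, 0, -0.0573, 0, 0, 0, 0, 0, -0.0764, 0, 0, 0, 0, 0, -0.0955, 0, 0, 0, 0, 0, -0.1146, 0, 0, 0, 0, 0, -0.1337, 0, 0, 0, 0, 0, -0.1528, 0, 0, 0, 0, 0, -0.1655, 0, 0, 0, 0, 0, -0.1655])

```text
clock: 21.95
tool_pos: [0.489, -0.2648, 0.0681]
eef_rot: [0.703, 3.06, -0.005]
force: [-0.3, -12.3, -5.7]
width: 0.0157
grip_force: 20.0
```

```bash
python3 -c "
from h import *
st();print(robot.observe()['moment'])"
```

```text
t 21.95 pos [ 0.489  -0.2648  0.0681] yaw 2.69 F [ -0.3 -12.3  -5.7] w 0.0157 [-0.2   0.43 -0.36  0.   -0.78 -1.82]
[-3.51572947e+00 -3.20533621e-01  1.99179093e-03]
```

To row units: -0.1 cm is -0.001, -0.3 rad is -0.0955.

Request:
servo_tool(steps=[0, -0.001, 0, 0, 0, -0.0159, 0, -0.001, 0, 0, 0, -0.0318, 0, -0.001, 0, 0, 0, -0.0477, 0, -0.001, 0, 0, 0, -0.0637, 0, -0.001, 0, 0, 0, -0.0796, 0, -0.001, 0, 0, 0, -0.0955, 0, -0.001, 0, 0, 0, -0.0955, 0, -0.001, 0, 0, 0, -0.0955, 0, -0.001, 0, 0, 0, -0.0955, 0, -0.001, 0, 0, 0, -0.0955])

```text
clock: 22.95
tool_pos: [0.4886, -0.2654, 0.0681]
eef_rot: [1.151, 2.922, -0.004]
force: [-0.6, -10.9, -3.3]
width: 0.0158
grip_force: 20.0
```

```bash
python3 -c "
from h import *
st()"
```

```text
t 22.95 pos [ 0.4886 -0.2654  0.0681] yaw 2.391 F [ -0.6 -10.9  -3.3] w 0.0158 [-0.2   0.43 -0.36  0.   -0.78 -2.12]
```

Knob is at about 1.23, just past the 1.168 click. I'll release and rise.

Request:
servo_tool(steps=[0, 0, 0, 0, 0, 0, 0, 0, 0, 0, 0, 0, 0, 0, 0, 0, 0, 0, 0, 0, 0, 0, 0, 0, 0, 0, 0.03, 0, 0, 0, 0, 0, 0.07, 0, 0, 0, 0, 0, 0.12, 0, 0, 0, 0, 0, 0.16, 0, 0, 0, 0, 0.04, 0.18, 0, 0, 0, 0, 0.08, 0.18, 0, 0, 0], gripper=4)

```text
clock: 23.95
tool_pos: [0.4903, -0.183, 0.252]
eef_rot: [1.152, 2.914, 0.003]
force: [1.1, 0.7, -0.8]
width: 0.0405
grip_force: 0.0
```

To row units: 40 cm is 0.4, 35 cm is 0.35.

Request:
servo_tool(steps=[0, 0.05, 0, 0, 0, 0, 0, 0.1, 0, 0, 0, 0, 0, 0.15, 0, 0, 0, 0, 0, 0.2, 0, 0, 0, 0, 0, 0.25, 0, 0, 0, 0, 0, 0.3, 0, 0, 0, 0, 0, 0.35, 0, 0, 0, 0, 0, 0.4, 0, 0, 0, 0, 0, 0.4, 0, 0, 0, 0, 0, 0.4, 0, 0, 0, 0])

```text
clock: 24.95
tool_pos: [0.4879, 0.218, 0.2476]
eef_rot: [-1.148, -2.923, 0.001]
force: [-0.0, -0.1, 0.3]
width: 0.0401
grip_force: 0.0
```

```bash
python3 - <<'E'
from h import *
st()
a=shot('top','p7');b=shot('scene','p7')
A=cv2.resize(a['color'][215:295,245:375],None,fx=6,fy=6,interpolation=cv2.INTER_CUBIC)[:, :400]
B=cv2.resize(b['color'][180:260,240:320],None,fx=5,fy=6,interpolation=cv2.INTER_CUBIC)
A=cv2.resize(a['color'][215:295,245:375],None,fx=3.07,fy=6*.512,interpolation=cv2.INTER_CUBIC)
A=cv2.copyMakeBorder(A,0,480-A.shape[0],0,0,cv2.BORDER_CONSTANT)
cv2.imwrite('pics/c7.png',np.hstack([A[:, :400],B]))
h,l=blobs(a,(8,120,120),(20,255,255),5);print([x for x in h if 300<x[1][0]<380])
print([x for x in blobs(a,(0,150,100),(6,255,255),5)[0] if 250<x[1][0]<320])
E
```

```text
t 24.95 pos [0.4879 0.218  0.2476] yaw 2.393 F [-0.  -0.1  0.3] w 0.0401 [ 0.72  0.21 -0.17 -0.   -1.19 -3.04]
[(np.int32(282), array([333.5, 259.4]), array([325, 250,  18,  20], dtype=int32)), (np.int32(5), array([341.4, 275.8]), array([340, 275,   4,   2], dtype=int32))]
[(np.int32(29), array([283.5, 251.1]), array([282, 244,   4,  15], dtype=int32))]
```

View pics/c7.png

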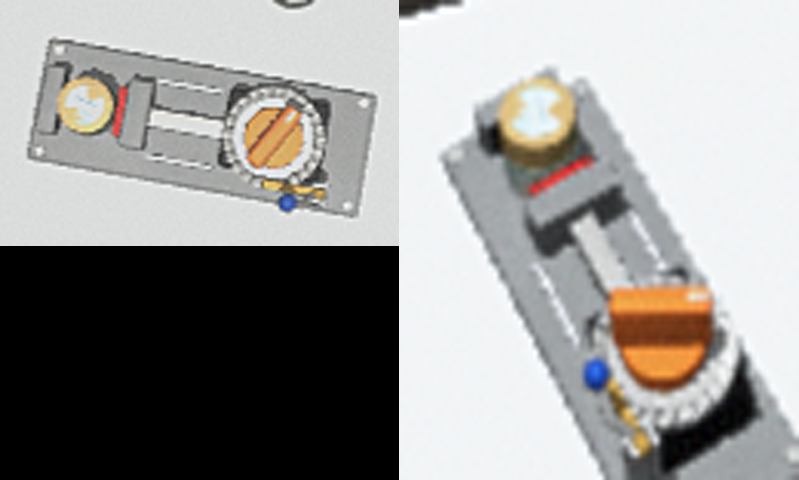

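The pot is upright and clamped, the pawl is in, and the knob sits at the 1.168 click. About half of the red pad still shows, 29 px against 60 px before. I'll hand it in.

```bash
python3 -c "
from workcell import robot
print(robot.close_job())"
```

```text
the job is handed in; nothing more can be done
None
```

The wax pot stands upright in the ratchet clamp with the pawl in the teeth and the red pad pressed about half-way (roughly 6.4 mm, from the knob at the 1.168 click), and the job was handed in at about 25 s.

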